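Release a scraped cutting board from its ratchet bench clamp

TASK

The white cutting board held in the bench clamp has been scraped and must be freed. With your fingertips press down the release lever on the clamp's sliding jaw and, keeping it pressed, push the jaw back along its bar until it stands against the end stop; then let go so that the lever springs up again. Leave the board lying where it is and do not pick up or disturb anything else on the bench.

Things in the scene. Friction and masses are not known exactly. Their poses are not given: they have to be found in the camera images.
- clamp: Bench clamp, fixed: toothed steel bar 12 mm wide, 42 mm high, on aluminium cross feet. Origin on the table top, on the bar's centre line, below the sliding jaw's face when the jaw is at 0. +y runs along the bar the way the jaw opens (away from the board), z up. Bar from y = -287 to +262 mm; fixed tail jaw face at y = -241 mm.
- jaw (a joint): How far the sliding jaw is pushed back along the bar (m): 0 to 0.002 at the start, 0.130 against the end stop. While the release lever is up its pawl drops into the ratchet teeth (10 mm pitch) and blocks opening beyond one tooth. Sliding friction about 3 N.
- release (a joint): Angle of the release lever (rad): 0 up, pawl in the teeth; 0.30 fully down. Above 0.19 the pawl is clear and the jaw slides freely. A spring brings it back up: about 3 N on the pad starts it, 6 to 8 N brings it fully down.
- release_pad (a point): Centre of the top of the lever's black ribbed thumb pad, 40 mm wide, 36 mm along the bar. Lever up: 83 mm above the table, 37 mm behind (clamp +y of) the jaw face, sloping up 16 degrees to its edge nearest the board, which is 88 mm high. Fully down: level, 72 mm high, swung 8 mm nearer the jaw face. Open above, at both sides and towards the board.
- push_bar (a point): Centre of the face (towards pad and board) of the dark steel push bar, a cross bar on the sliding jaw directly behind the pad, 47 mm behind the jaw face. Face 50 mm wide, from 84 to 116 mm above the table, this point at 100 mm; bar 14 mm thick; it moves with the jaw. Fingertips holding the pad down can bear on it to push the jaw back.
- bar_end (a point): Fixed point on the end stop's face, 240 mm from the clamp's origin along its +y axis, 46 mm above the table. The back of the sliding jaw's body, 108 mm behind the jaw face, meets it when the jaw is fully back.
- board: White plastic cutting board 180 x 240 x 15 mm, loose, lying flat on the clamp's cross feet between the tail jaw and the sliding jaw, its long side along the bar. Origin at the centre of its underside, which is 43 mm above the table. The jaw plates reach 57 mm above the table, just below the board's top (58 mm).
- scraper: Board scraper, steel blade 75 x 130 x 3 mm with a black handle, lying on top of the board. Bystander. Origin at the centre of its underside.
- brush: White scrubbing brush 55 x 150 x 42 mm, lying beside the clamp on its far side. Bystander. Origin at the centre of its underside.
- shaker: Steel shaker, 60 mm diameter, 92 mm tall, standing beside the clamp on the robot's side. Bystander. Origin at the centre of its underside.
- sanitiser: White plastic bottle, 72 mm diameter, 200 mm tall, on the left of the table. Bystander. Origin at the centre of its underside.
- bowl: Steel bowl, 130 mm diameter, 60 mm tall, on the left of the table. Bystander. Origin at the centre of its underside.
- cutter: Steel ring cutter, 70 mm diameter, 45 mm tall, open at both ends, standing on the right of the table. Bystander. Origin at the centre of its underside.
- pan: Open steel food pan 176 x 108 x 65 mm, on the right of the table. Bystander. Origin at the centre of its underside.

How it is judged:
On the way, in this order (a step that is already met when the one before it is completed fails the run):
1. the release lever is pressed down, the jaw still at the board (value of joint release above 0.19 rad and value of joint jaw below 0.02 m), for 0.1 s.
2. with the lever held down the jaw has been pushed half-way back (value of joint release above 0.15 rad and value of joint jaw above 0.065 m), for 0.05 s.
At the end, for the whole second after the job is handed in: The sliding jaw stands within 8 mm of the end stop and is at rest, the release lever has sprung up (at most resting on a tooth), the board still lies flat within 20 mm of where it was, and nothing else has moved by 30 mm (value of joint jaw above 0.122 m and velocity of joint jaw below 0.01 m/s and value of joint release below 0.19 rad and distance of board from where it was at the start of the episode below 0.02 m and angle between board's own z axis and vertical below 0.06 rad and linear speed of board below 0.02 m/s and distance of each of scraper, brush, shaker, sanitiser, bowl, pan, cutter from where it was at the start of the episode below 0.03 m); the robot touches nothing.
It fails at once if the board is lifted or shoved about (height (world z) of board above 0.058 m or distance of board from where it was at the start of the episode above 0.03 m).
It fails at once if a bystander is picked up or pushed away (distance of any of scraper, brush, shaker, sanitiser, bowl, pan, cutter from where it was at the start of the episode above 0.04 m).
It also fails if it takes over 35 s, if anything falls off the work surface, if the arm or the gripper's body presses on something with over 40 N, if the wrist force passes 120 N, or if a joint passes its speed limit or range.

ROBOT

A 7-joint arm with a two-finger parallel gripper is mounted at the origin on the work surface. World frame = base frame: x ahead of the robot, y to its left, z up, the work surface at z = 0. Lengths are in m, angles in rad, forces in N, time in s.
With the tool pointing down it reaches from about 0.425 to 1.025 m from the base axis. Payload 9.4 kg.
Tool frame: the origin (TCP) lies at the very end of the fingers, on their centre line; the grasp point (between the pads) lies arm.grip_depth behind it (arm.grip_depth is the distance from the TCP to the grasp point, in m); z points along the fingers, y is the direction in which the jaws open and shut (so a half turn about z gives the same grasp; the last joint's range is limited). The gripper opens to 85 mm and grips with 20 to 120 N. Pads are 22 mm wide; open, the fingers measure 114 mm over their backs; the gripper's body (76 mm by 85 mm) begins 54 mm behind the grasp point. The pads swing forward as they close: fully open they stand 13 mm farther back than shut.
Start: joints at [1.252, 0.599, -0.003, 1.599, 0.002, 0.943, -0.08], TCP at [0.174, -0.704, 0.231] pointing down, gripper open.
Joint ranges: [-2.57, 2.57], [-0.35, 1.97], [-1.29, 1.29], [0.11, 2.56], [-1.05, 4.19], [0.11, 1.86], [-2.63, 2.63]. Speed limits (rad/s): [2.22, 2.22, 3.01, 3.01, 3.14, 3.14, 3.14].

INTERFACE

Orientations are given as [roll, pitch, yaw] about the fixed x, y, z axes, in that order (R = Rz(yaw) Ry(pitch) Rx(roll)).
In Python, from rig import arm, capture, camera_model gives the robot as it stands.
- The arm moves only by the tool step_arm, never from a script. Its argument "commands" is a list of rows, each an object with "travel": the shift along the tool's x, y, z in m, a list of three; "dr": the turn, a rotation vector about the tool's x, y, z in degrees, a list of three. A call has 1 to 8 rows; each row is the pose to reach, as a shift and turn from the pose measured when the call began, along the tool's axes at that moment; what a row does not reach only later rows make up. A row lasts 1/10 s, in which the tool goes at most 50 mm and 8.59 degrees, less where a joint would pass 70% of its speed; a pose out of reach is approached as far as the arm can. A call with a gripper value outside its range is refused whole. "jaw" is the opening, from -1 (shut) to 1 (fully open), set as the call begins (left out, the last holds). The fingers move at their own pace and stop on an object; "newtons" is the grip in N (left out, the last holds). Time passes only in rows, so rows that repeat a pose let the fingers close. It gives the time, the measured TCP pose, the force and the opening at its end, in the units of the state.
- arm.state(): the state, without advancing time (a new reading comes with each control period).
- capture(name): name is "side" or "top" or "wrist"; returns (picture, depth): 400x640x3 uint8, red, green, blue; 400x640 float32, m along the optical axis (not along the pixel's ray), 0 where there is no reading.
- camera_model(name): a dict with "fx", "fy", "cx", "cy" (pixels), "position" and "orientation" of the camera in the world. Camera axes: x right, y up, looking along -z (the intrinsics and any distortion apply to the point x, -y, -z); pixel columns grow to the right and rows downward; lengths in m; the calibration is good to about 2 mm. A picture is of the moment at which its call begins: read the wrist's pose just before it. camera_model takes no time and is no camera call; for the wrist camera it gives the pose at the moment of the call.
- arm.finish_job(): hands the job in, once; it reports no verdict.
The state is a dict: "t": time; "joint_pos": joint angles; "joint_vel": joint speeds; "joint_efforts": joint torques, N m; "ee_pos": TCP position; "ee_rot": TCP orientation; "force": force on the tool from outside, world axes, zero at the start; "ft_torque": the same for the moment, N m; "width": finger opening in m.
Only numpy, scipy, OpenCV 4.12 (cv2) and the standard library are available. Lean on these libraries where they do the work, as an engineer would, in place of code of your own. Each camera call takes 0.05 s, during which the arm holds its last target. There are 200 camera calls.

## Working session

There is one attempt and no reset: what is moved stays moved. The work goes in short steps, Python scripts to look and compute and a tool call to move; the robot and the scene stay as the last step left them, time stands still between calls to the robot, and variables do not carry over. Pictures are saved under pics/ and viewed, about 8 in all and at most 12, crops included, and the job is handed in when it is done.

Besides the shell and the picture viewer there is one more tool, called after "Call:" by a JSON object that holds its "fn" and its "kwargs", one argument or row to a line. step_arm: Moves the arm, as the interface text tells. Its arguments: {"type":"object","properties":{"commands":{"type":"array"},"jaw":{"type":"number"},"newtons":{"type":"number"}},"required":["commands"]}

```bash
mkdir -p pics; cat > h.py <<'E'
import numpy as np, cv2
from scipy.spatial.transform import Rotation as R
from rig import arm, capture, camera_model
def shot(name,out):
    m=camera_model(name); p,d=capture(name)
    np.savez('pics/'+out+'.npz',p=p,d=d,m=np.array(m,dtype=object))
    cv2.imwrite('pics/'+out+'.png',cv2.cvtColor(p,cv2.COLOR_RGB2BGR)); return p,d,m
def load(out):
    z=np.load('pics/'+out+'.npz',allow_pickle=True); return z['p'],z['d'],z['m'].item()
def rot(m):
    o=np.array(m['orientation'],float)
    return o if o.shape==(3,3) else (R.from_euler('xyz',o).as_matrix() if o.size==3 else R.from_quat(o).as_matrix())
def ray(m,u,v):
    r=rot(m)@np.array([(u-m['cx'])/m['fx'],-(v-m['cy'])/m['fy'],-1.]); return np.array(m['position'],float),r
def onplane(m,u,v,z):
    c,r=ray(m,u,v); return c+r*(z-c[2])/r[2]
def pt(m,d,u,v):
    c,r=ray(m,u,v); return c+r*d[int(v),int(u)]
E
python3 - <<'E'
from h import *
for n in('top','side'):
    p,d,m=shot(n,n+'1'); print(m)
print(arm.state()); print(arm.grip_depth)
E
```

```text
{'fx': 492.6726216635269, 'fy': 492.6726216635269, 'cx': 315.58937758921206, 'cy': 198.28692301873983, 'position': array([ 0.43999923, -0.01063938,  1.54615888]), 'orientation': array([ 0.11123007, -0.02238901, -1.5415621 ])}
{'fx': 414.07907751229607, 'fy': 414.07907751229607, 'cx': 317.67193146474165, 'cy': 207.68621913871223, 'position': array([0.20923412, 0.9142197 , 0.87535107]), 'orientation': array([ 9.09255576e-01,  1.75213754e-03, -2.75393819e+00])}
{'t': 0.1, 'joint_pos': array([ 1.25229739,  0.60002778, -0.00254776,  1.60002512,  0.0017701 ,
        0.94288389, -0.07977168]), 'joint_vel': array([-0.00129139, -0.00185667, -0.00032472, -0.00184184,  0.00075828,
       -0.0017222 , -0.00045408]), 'joint_efforts': array([ 6.39131118e-03, -7.77983809e+01,  1.56965509e+00, -2.58624780e+01,
        1.25545604e-02,  5.44151844e-03, -3.01099919e-05]), 'ee_pos': array([ 0.17350452, -0.70351947,  0.2305246 ]), 'ee_rot': array([-3.14025445e+00,  9.93914406e-05,  2.41871828e-01]), 'force': array([-0.6172865 ,  0.76001508,  0.12583209]), 'ft_torque': array([-0.00191638, -0.03228468, -0.01104644]), 'width': 0.0853485350230083}
0.0187
```

View pics/top1.png

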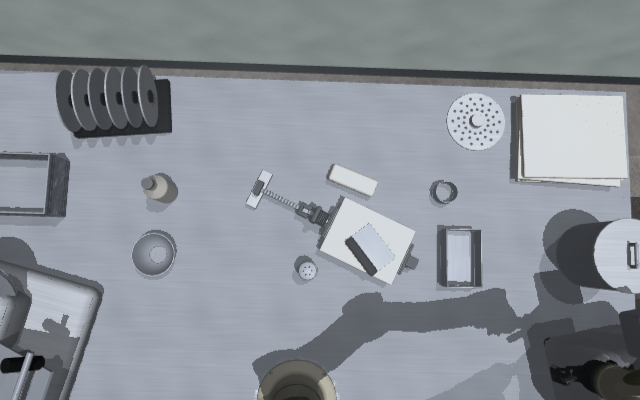

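View pics/side1.png

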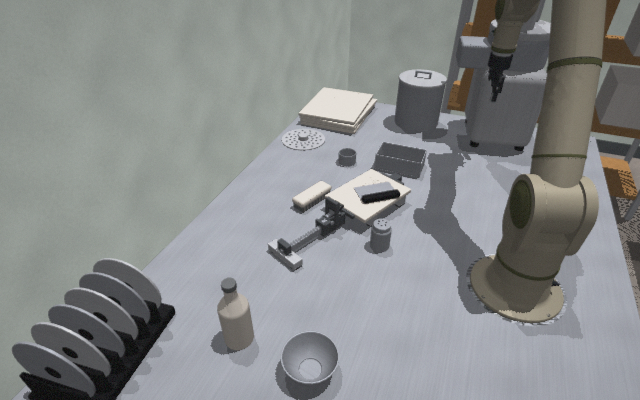

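The top view shows the sliding jaw near (318,214), the end stop near (260,189), the board centred at (367,240) and the shaker at (307,269). I'll crop closer and measure the board outline and bar.

```bash
python3 - <<'E'
from h import *
p,d,m=load('top1'); ps,ds,ms=load('side1')
a=cv2.resize(p[165:265,235:355],None,fx=6.6,fy=5.9,interpolation=cv2.INTER_CUBIC)[:, :]
a=cv2.resize(p[165:265,235:365],(780,600),interpolation=cv2.INTER_CUBIC)
cv2.imwrite('pics/c1.png',a[...,::-1])
# board: bright near-white warm region
hsv=cv2.cvtColor(p,cv2.COLOR_RGB2HSV)
H,W=d.shape; vv,uu=np.mgrid[:H,:W]
r=rot(m)@np.stack([((uu-m['cx'])/m['fx']).ravel(),(-(vv-m['cy'])/m['fy']).ravel(),-np.ones(H*W)])
P=(np.array(m['position'])[:,None]+r*d.ravel()).T.reshape(H,W,3); np.save('pics/P.npy',P)
print('table z',np.median(P[280:300,200:260,2]))
reg=np.zeros((H,W),bool); reg[185:295,305:430]=1
k=(reg&(P[...,2]>.045)&(P[...,2]<.085)&(p.min(2)>150)).astype(np.uint8)
n,l,s,c=cv2.connectedComponentsWithStats(k); i=1+s[1:,4].argmax(); print(s[i],P[l==i][:,2].mean())
cs,_=cv2.findContours((l==i).astype(np.uint8),0,2); cc=max(cs,key=cv2.contourArea)
w=np.array([onplane(m,*q[0],.058)[:2] for q in cv2.convexHull(cc)],np.float32)
(cx,cy),wh,ang=cv2.minAreaRect(w); b=cv2.boxPoints(((cx,cy),wh,ang)); print('board',cx,cy,wh,ang,b)
# heights along the region of the jaw
for v in range(200,230,3): print(v,[int(1000*P[v,u,2]) for u in range(288,330,3)])
E
```

```text
table z -0.0002755753747096801
[ 320  197   96   88 4217] 0.05864484185445311
board 0.484493613243103 -0.19947762787342072 (0.23866409063339233, 0.17916619777679443) 65.78890228271484 [[ 0.35385215 -0.27157533]
 [ 0.517259   -0.3450513 ]
 [ 0.6151351  -0.12737992]
 [ 0.45172822 -0.05390397]]
200 [1, -2, 0, -2, 0, 3, -3, 4, -5, 0, -4, -2, -1, 4]
203 [32, 40, 0, 0, -10, 61, 1546, 0, 4, 0, -4, -1, 0, -2]
206 [-1, 38, 36, 38, -4, 56, 53, 52, 55, 4, 108, 0, -4, 1]
209 [6, -5, -1, 41, 58, 53, 54, 52, 48, 59, 117, 1, 0, -1]
212 [0, -6, 0, -2, 60, 36, 56, 66, 66, 117, 117, 81, 86, -3]
215 [-2, 0, -1, 2, 46, 47, 53, 50, 73, 118, 80, 81, 88, 88]
218 [-3, -2, -2, 2, 1, 0, 45, 52, 115, 116, 77, 84, 86, 78]
221 [3, -3, 2, 0, -3, 2, 3, 1, 114, 78, 79, 80, 85, 46]
224 [4, 0, -2, 0, 1, 0, 12, -4, 0, -3, 38, 85, 85, 55]
227 [1, 0, 0, -1, -5, 5, -2, 2, -2, 6, 3, 0, 31, 61]
```

View pics/c1.png

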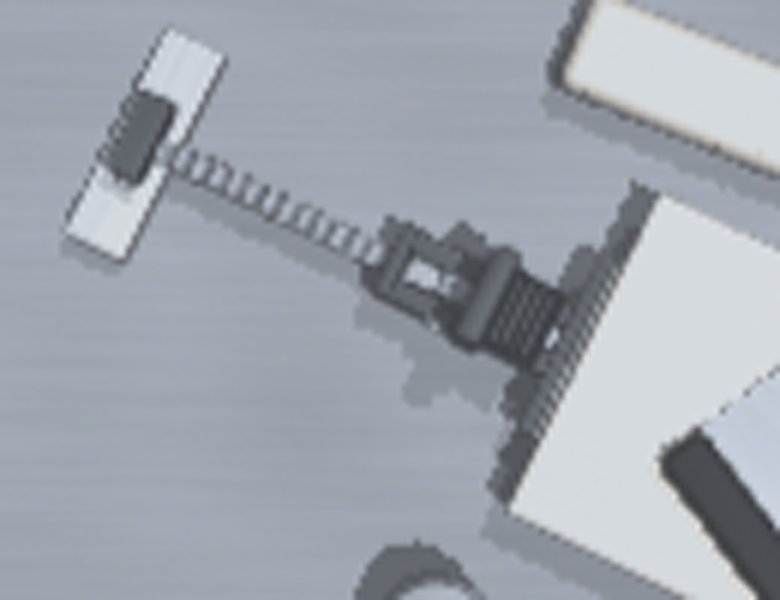

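The crop shows the ribbed pad at about crop (525,315) and the push bar at (490,295), with the toothed bar running to the end stop at (140,138). Now I'll fit the clamp frame from these.

```bash
python3 - <<'E'
from h import *
p,d,m=load('top1'); P=np.load('pics/P.npy')
U=np.zeros(d.shape,bool); U[195:235,295:335]=1
ax=np.array([.4098,.9122]); lat=np.array([ax[1],-ax[0]])
pb=P[U&(P[...,2]>.105)&(P[...,2]<.13)]; pad=P[U&(P[...,2]>.072)&(P[...,2]<.092)&(p.max(2)<120)]
for n,q in(('pushbar',pb),('pad',pad)):
    (c,wh,a)=cv2.minAreaRect(q[:,:2].astype(np.float32)); print(n,len(q),q.mean(0),c,wh,a, 'ax',np.percentile(q[:,:2]@ax,[2,50,98]),'lat',np.percentile(q[:,:2]@lat,[2,50,98]))
# toothed bar pixels + end stop
U[:]=0;U[180:215,260:300]=1
b=P[U&(P[...,2]>.03)&(P[...,2]<.05)]; vx,vy,x0,y0=cv2.fitLine(b[:,:2].astype(np.float32),cv2.DIST_HUBER,0,.01,.01).ravel()
print('bar',len(b),vx,vy,np.degrees(np.arctan2(vy,vx)),'lat',np.median(b[:,:2]@lat))
U[:]=0;U[178:200,248:270]=1
e=P[U&(p.max(2)<110)&(P[...,2]>.03)];print('stop',len(e),e.mean(0),'ax',np.percentile(e[:,:2]@ax,[2,50,98]),'lat',np.median(e[:,:2]@lat), np.percentile(e[:,2],[2,98]))
print('board end ax',np.array([.53343,-.09064])@ax,'lat',np.array([.53343,-.09064])@lat)
E
```

```text
pushbar 82 [ 0.5552255  -0.03954732  0.1146432 ] (0.5553016662597656, -0.039299629628658295) (0.013222740031778812, 0.04893783852458) 65.18675994873047 ax [0.18503884 0.19158524 0.1981993 ] lat [0.49888182 0.5227493  0.54659778]
pad 135 [ 0.54675241 -0.05707841  0.08318654] (0.5501917600631714, -0.04813465476036072) (0.05496589466929436, 0.04320305213332176) 75.13310241699219 ax [0.1563245  0.17107408 0.20079457] lat [0.50178788 0.5218992  0.54222406]
bar 206 0.44301364 0.8965149 63.703674 lat 0.5230289340666774
stop 77 [0.63551311 0.1352402  0.05807131] ax [0.37640026 0.38490636 0.39470265] lat 0.5248245044941273 [0.04025089 0.0665998 ]
board end ax 0.13591780599999997 lat 0.523739118
```

```bash
cat >> h.py <<'E'
AX=np.array([np.cos(np.radians(65.6)),np.sin(np.radians(65.6))]); LAT=np.array([AX[1],-AX[0]])
O=np.array([.5335,-.0888])   # below jaw face at jaw=0
def go(s,z,l=0.,yaw=65.6):
    """travel, dr (tool axes) to put the TCP at clamp (s along, l lateral, z), pointing down"""
    st=arm.state(); c=R.from_euler('xyz',st['ee_rot']); t=np.r_[O+s*AX+l*LAT,z]
    T=R.from_euler('xyz',[np.pi,0,np.radians(yaw)])
    print('target',t.round(4),'travel',c.inv().apply(t-st['ee_pos']).round(4),'dr',np.degrees((c.inv()*T).as_rotvec()).round(2))
def where():
    st=arm.state(); q=st['ee_pos'][:2]-O
    print('t',round(st['t'],2),'s',(q@AX).round(4),'l',(q@LAT).round(4),'z',st['ee_pos'][2].round(4),'F ax,lat,z',(st['force'][:2]@AX).round(1),(st['force'][:2]@LAT).round(1),st['force'][2].round(1),'w',st['width'])
E
python3 -c "
from h import *
go(.033,.18)"
```

```text
target [ 0.5471 -0.0587  0.18  ] travel [ 0.5172 -0.5364  0.0512] dr [-7.000e-02 -3.000e-02 -5.174e+01]
```

Call:
{"fn": "step_arm", "kwargs": {
  "commands": [
    {"travel": [0.517, -0.536, 0], "dr": [0, 0, -51.7]},
    {"travel": [0.517, -0.536, 0], "dr": [0, 0, -51.7]},
    {"travel": [0.517, -0.536, 0], "dr": [0, 0, -51.7]},
    {"travel": [0.517, -0.536, 0], "dr": [0, 0, -51.7]},
    {"travel": [0.517, -0.536, 0], "dr": [0, 0, -51.7]},
    {"travel": [0.517, -0.536, 0], "dr": [0, 0, -51.7]},
    {"travel": [0.517, -0.536, 0], "dr": [0, 0, -51.7]},
    {"travel": [0.517, -0.536, 0], "dr": [0, 0, -51.7]}
  ],
  "jaw": -1,
  "newtons": 40
}}

```text
t: 0.9
ee_pos: [0.3745, -0.3561, 0.2312]
ee_rot: [-3.141, -0.001, 1.144]
force: [0.7, -0.4, 1.2]
width: 0.0001
```

```bash
python3 -c "
from h import *
go(.033,.18);where()"
```

```text
target [ 0.5471 -0.0587  0.18  ] travel [0.342  0.0341 0.0515] dr [-0.06 -0.07 -0.05]
t 0.9 s -0.309 l -0.0344 z 0.2312 F ax,lat,z -0.1 0.8 1.2 w 6.034104914852162e-05
```

Call:
{"fn": "step_arm", "kwargs": {
  "commands": [
    {"travel": [0.05, 0.005, 0.0]},
    {"travel": [0.1, 0.01, 0.0]},
    {"travel": [0.15, 0.015, 0.0]},
    {"travel": [0.2, 0.02, 0.01]},
    {"travel": [0.25, 0.025, 0.02]},
    {"travel": [0.295, 0.03, 0.035]},
    {"travel": [0.342, 0.034, 0.05]},
    {"travel": [0.342, 0.034, 0.051]}
  ]
}}

```text
validation failed for argument at $.co...
```

```bash
python3 -c "
from h import *
where(); p,d,m=shot('wrist','w1'); print(m['position'],m['orientation']); where()
for s,l,z in [(.037,0,.083),(.047,.025,.116),(.047,-.025,.116),(.019,.02,.088),(.019,-.02,.088)]:
    w=np.r_[O+s*AX+l*LAT,z]; c=rot(m).T@(w-m['position']); print(s,l,z,'px',(m['cx']-m['fx']*c[0]/c[2]).round(1),(m['cy']+m['fy']*c[1]/c[2]).round(1))
"
```

```text
t 0.9 s -0.309 l -0.0344 z 0.2312 F ax,lat,z -0.1 0.8 1.2 w 6.034104914852162e-05
[ 0.40454968 -0.2866106   0.37420262] [-3.03146850e-01  1.62661005e-05 -4.28138968e-01]
t 0.95 s -0.2999 l -0.0332 z 0.2314 F ax,lat,z 8.9 -0.6 0.3 w 0.00033394571690499684
0.037 0 0.083 px 371.4 -356.5
0.047 0.025 0.116 px 431.8 -473.2
0.047 -0.025 0.116 px 334.7 -472.9
0.019 0.02 0.088 px 403.2 -325.1
0.019 -0.02 0.088 px 339.3 -324.8
```

View pics/w1.png

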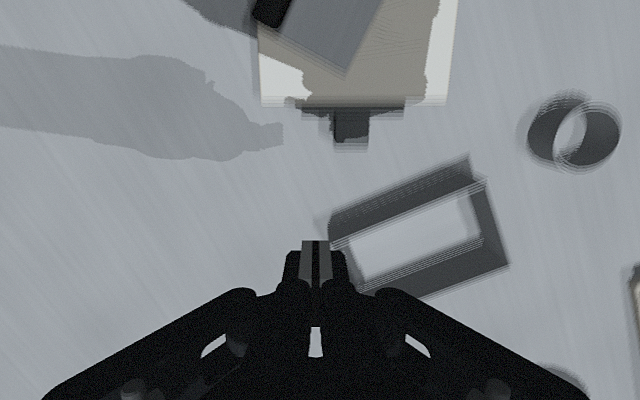

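The call was refused because its rows had no "dr". The wrist view therefore shows the position short of the clamp: pan at (420,225), tail jaw at (350,120), closed fingertips at (317,245). I'll resend the move with "dr".

Call:
{"fn": "step_arm", "kwargs": {
  "commands": [
    {"travel": [0.05, 0.005, 0.0], "dr": [0, 0, 0]},
    {"travel": [0.1, 0.01, 0.0], "dr": [0, 0, 0]},
    {"travel": [0.15, 0.015, 0.0], "dr": [0, 0, 0]},
    {"travel": [0.2, 0.02, 0.01], "dr": [0, 0, 0]},
    {"travel": [0.25, 0.025, 0.02], "dr": [0, 0, 0]},
    {"travel": [0.295, 0.03, 0.035], "dr": [0, 0, 0]},
    {"travel": [0.333, 0.033, 0.05], "dr": [0, 0, 0]},
    {"travel": [0.333, 0.033, 0.051], "dr": [0, 0, 0]}
  ]
}}

```text
t: 1.75
ee_pos: [0.5469, -0.0501, 0.1805]
ee_rot: [-3.14, -0.008, 1.162]
force: [-0.5, -0.2, -0.5]
width: 0.0001
```

```bash
python3 -c "
from h import *
where(); p,d,m=shot('wrist','w2'); where()
for s,l,z in [(.037,0,.083),(.047,.025,.116),(.047,-.025,.116),(.019,.02,.088),(.019,-.02,.088),(.033,0,.18)]:
    w=np.r_[O+s*AX+l*LAT,z]; c=rot(m).T@(w-m['position']); print(s,l,z,'px',(m['cx']-m['fx']*c[0]/c[2]).round(1),(m['cy']+m['fy']*c[1]/c[2]).round(1))
"
```

```text
t 1.75 s 0.0407 l -0.0038 z 0.1805 F ax,lat,z -0.4 -0.4 -0.5 w 0.00013681198902324227
t 1.8 s 0.0375 l -0.0037 z 0.1807 F ax,lat,z -0.3 -0.5 -0.2 w -0.00012932836105429725
0.037 0 0.083 px 321.8 202.4
0.047 0.025 0.116 px 359.1 203.9
0.047 -0.025 0.116 px 287.0 202.9
0.019 0.02 0.088 px 346.3 226.0
0.019 -0.02 0.088 px 296.6 225.3
0.033 0 0.18 px 325.3 268.4
```

View pics/w2.png

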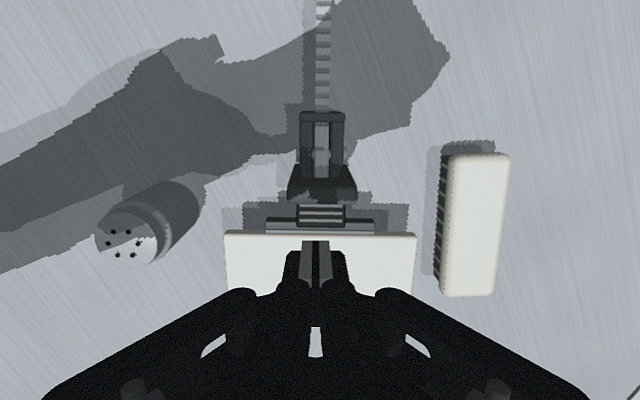

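The wrist view shows the pad ribs at cols 298–345, rows 207–226, and the push bar at cols 288–357, rows 166–200. The pad agrees with my prediction. The push bar's face edge looks slightly off, so I'll check it against depth before pressing.

```bash
python3 -c "
from h import *
p,d,m=load('w2')
for v in range(164,234,3):
    q=pt(m,d,321,v); w=q[:2]-O; e=pt(m,d,335,v); x=e[:2]-O
    print(v,(w@AX).round(4),(w@LAT).round(4),q[2].round(4),' | ',(x@AX).round(4),e[2].round(4),p[v,335])
go(.034,.095)
"
```

```text
164 0.0655 -0.001 0.0693  |  0.0624 0.0524 [53 58 64]
167 0.0631 -0.001 0.0695  |  0.0599 0.0532 [42 45 46]
170 0.0605 -0.0009 0.0693  |  0.0572 0.053 [37 41 43]
173 0.0581 -0.0009 0.0699  |  0.0546 0.0533 [50 50 52]
176 0.0561 -0.0009 0.0719  |  0.0517 0.0523 [44 48 52]
179 0.06 -0.0014 0.098  |  0.0596 0.0959 [29 38 38]
182 0.0597 -0.0015 0.106  |  0.06 0.1065 [33 36 35]
185 0.0599 -0.0017 0.1151  |  0.0594 0.1126 [27 28 32]
188 0.0576 -0.0016 0.1144  |  0.0581 0.1157 [43 46 47]
191 0.056 -0.0016 0.1164  |  0.0563 0.117 [43 44 47]
194 0.0541 -0.0016 0.117  |  0.054 0.1163 [41 47 44]
197 0.052 -0.0015 0.1173  |  0.052 0.1168 [45 41 44]
200 0.0495 -0.0015 0.1161  |  0.0497 0.1164 [48 54 53]
203 0.0466 -0.0014 0.1138  |  0.047 0.1146 [30 30 30]
206 0.034 -0.0006 0.0832  |  0.0345 0.0841 [133 139 141]
209 0.0317 -0.0006 0.0839  |  0.0324 0.0853 [36 32 36]
212 0.0302 -0.0006 0.087  |  0.0301 0.0862 [116 121 124]
215 0.0273 -0.0005 0.086  |  0.0276 0.0863 [58 57 60]
218 0.0252 -0.0005 0.0871  |  0.0252 0.0868 [48 48 55]
221 0.023 -0.0004 0.088  |  0.0223 0.0859 [129 136 136]
224 0.0202 -0.0004 0.0876  |  0.0202 0.0871 [46 50 49]
227 0.0052 0.0004 0.0574  |  0.0057 0.0582 [54 62 59]
230 0.002 0.0005 0.0569  |  0.0024 0.0574 [74 76 78]
233 -0.0008 0.0006 0.0573  |  -0.001 0.0563 [136 141 144]
target [ 0.5475 -0.0578  0.095 ] travel [-0.0041  0.0039  0.0857] dr [-0.14 -0.36  0.82]
```

Depth confirms it: push bar face at s = 0.047, pad front edge at s = 0.020 with z = 0.088. Next I descend.

Call:
{"fn": "step_arm", "kwargs": {
  "commands": [
    {"travel": [-0.006, 0.004, 0.02], "dr": [0, 0, 0.8]},
    {"travel": [-0.006, 0.004, 0.05], "dr": [0, 0, 0.8]},
    {"travel": [-0.006, 0.004, 0.075], "dr": [0, -0.4, 0.8]},
    {"travel": [-0.006, 0.004, 0.085], "dr": [0, -0.4, 0.8]},
    {"travel": [-0.006, 0.004, 0.086], "dr": [0, -0.4, 0.8]},
    {"travel": [-0.006, 0.004, 0.086], "dr": [0, -0.4, 0.8]}
  ]
}}

```text
t: 2.4
ee_pos: [0.547, -0.0602, 0.0953]
ee_rot: [-3.139, 0.001, 1.145]
force: [-0.1, -0.0, 0.0]
width: 0.0001
```

```bash
python3 -c "
from h import *
where(); go(.032,.074)"
```

```text
t 2.4 s 0.0316 l 0.0005 z 0.0953 F ax,lat,z -0.0 -0.1 0.0 w 8.064388856608899e-05
target [ 0.5467 -0.0597  0.074 ] travel [ 0.0004 -0.0004  0.0213] dr [-0.12  0.04 -0.02]
```

Call:
{"fn": "step_arm", "kwargs": {
  "commands": [
    {"travel": [0, 0, 0.005], "dr": [0, 0, 0]},
    {"travel": [0, 0, 0.01], "dr": [0, 0, 0]},
    {"travel": [0, 0, 0.014], "dr": [0, 0, 0]},
    {"travel": [0, 0, 0.018], "dr": [0, 0, 0]},
    {"travel": [0, 0, 0.021], "dr": [0, 0, 0]},
    {"travel": [0, 0, 0.022], "dr": [0, 0, 0]},
    {"travel": [0, 0, 0.022], "dr": [0, 0, 0]}
  ]
}}

```text
t: 3.1
ee_pos: [0.5471, -0.0609, 0.0734]
ee_rot: [-3.14, 0.001, 1.144]
force: [-0.8, -2.6, 5.7]
width: -0.0001
```

```bash
python3 -c "
from h import *
where()"
```

```text
t 3.1 s 0.031 l 0.0009 z 0.0734 F ax,lat,z -2.7 0.4 5.7 w -6.557712445310723e-05
```

Call:
{"fn": "step_arm", "kwargs": {
  "commands": [
    {"travel": [0, 0, 0.002], "dr": [0, 0, 0]},
    {"travel": [0, 0, 0.003], "dr": [0, 0, 0]},
    {"travel": [0, 0, 0.003], "dr": [0, 0, 0]}
  ]
}}

```text
t: 3.4
ee_pos: [0.547, -0.0614, 0.0711]
ee_rot: [-3.141, 0.002, 1.144]
force: [-2.6, -2.5, 12.0]
width: 0.0002
```

```bash
python3 -c "
from h import *
where()"
```

```text
t 3.4 s 0.0305 l 0.001 z 0.0711 F ax,lat,z -3.4 -1.3 12.0 w 0.00015806401223397042
```

Call:
{"fn": "step_arm", "kwargs": {
  "commands": [
    {"travel": [0.004, 0, 0.002], "dr": [0, 0, 0]},
    {"travel": [0.01, 0, 0.002], "dr": [0, 0, 0]},
    {"travel": [0.018, 0, 0.002], "dr": [0, 0, 0]},
    {"travel": [0.026, 0, 0.002], "dr": [0, 0, 0]},
    {"travel": [0.034, 0, 0.002], "dr": [0, 0, 0]}
  ]
}}

```text
t: 3.9
ee_pos: [0.5611, -0.0304, 0.0707]
ee_rot: [3.141, 0.003, 1.143]
force: [-6.5, -0.7, 25.2]
width: -0.0004
```

```bash
python3 -c "
from h import *
where();go(.1,.070)"
```

```text
t 3.9 s 0.0646 l 0.001 z 0.0707 F ax,lat,z -3.3 -5.6 25.2 w -0.0004195229907726648
target [0.5748 0.0023 0.07  ] travel [ 0.0354 -0.001   0.0007] dr [ 0.01  0.15 -0.08]
```

Call:
{"fn": "step_arm", "kwargs": {
  "commands": [
    {"travel": [0.01, 0, 0.0005], "dr": [0, 0, 0]},
    {"travel": [0.02, 0, 0.0005], "dr": [0, 0, 0]},
    {"travel": [0.03, 0, 0.0005], "dr": [0, 0, 0]},
    {"travel": [0.04, 0, 0.0005], "dr": [0, 0, 0]},
    {"travel": [0.05, 0, 0.0005], "dr": [0, 0, 0]},
    {"travel": [0.06, 0, 0.0005], "dr": [0, 0, 0]},
    {"travel": [0.07, 0, 0.0005], "dr": [0, 0, 0]}
  ]
}}

```text
t: 4.6
ee_pos: [0.5897, 0.0333, 0.071]
ee_rot: [3.141, 0.004, 1.143]
force: [-5.6, -2.1, 15.8]
width: 0.0003
```

```bash
python3 -c "
from h import *
where(); go(.17,.0703)"
```

```text
t 4.6 s 0.1344 l 0.0007 z 0.071 F ax,lat,z -4.2 -4.3 15.8 w 0.0003349260734554514
target [0.6037 0.066  0.0703] travel [ 0.0356 -0.0008  0.0006] dr [ 0.02  0.21 -0.1 ]
```

Call:
{"fn": "step_arm", "kwargs": {
  "commands": [
    {"travel": [0.01, 0, 0.0005], "dr": [0, 0, 0]},
    {"travel": [0.018, 0, 0.0005], "dr": [0, 0, 0]},
    {"travel": [0.024, 0, 0.0005], "dr": [0, 0, 0]},
    {"travel": [0.028, 0, 0.0005], "dr": [0, 0, 0]},
    {"travel": [0.031, 0, 0.0005], "dr": [0, 0, 0]},
    {"travel": [0.032, 0, 0.0005], "dr": [0, 0, 0]}
  ]
}}

```text
t: 5.2
ee_pos: [0.6016, 0.0587, 0.0712]
ee_rot: [-3.141, 0.009, 1.141]
force: [-6.3, -14.0, 18.9]
width: 0.0002
```

```bash
python3 -c "
from h import *
where()"
```

```text
t 5.2 s 0.1625 l 0.001 z 0.0712 F ax,lat,z -15.4 0.0 18.9 w 0.00015920020414901092
```

Call:
{"fn": "step_arm", "kwargs": {
  "commands": [
    {"travel": [0.003, 0, 0.0005], "dr": [0, 0, 0]},
    {"travel": [0.005, 0, 0.0005], "dr": [0, 0, 0]},
    {"travel": [0.005, 0, 0.0005], "dr": [0, 0, 0]}
  ]
}}

```text
t: 5.5
ee_pos: [0.6015, 0.0586, 0.0713]
ee_rot: [-3.14, 0.017, 1.138]
force: [-8.5, -14.1, 17.2]
width: -0.0004
```

```bash
python3 -c "
from h import *
where()
p,d,m=shot('top','top2'); cv2.imwrite('pics/c2.png',cv2.resize(p[165:265,235:365],(780,600),interpolation=cv2.INTER_CUBIC)[...,::-1])"
```

```text
t 5.5 s 0.1623 l 0.001 z 0.0713 F ax,lat,z -16.4 -1.9 17.2 w -0.00036537214080213496
```

View pics/c2.png

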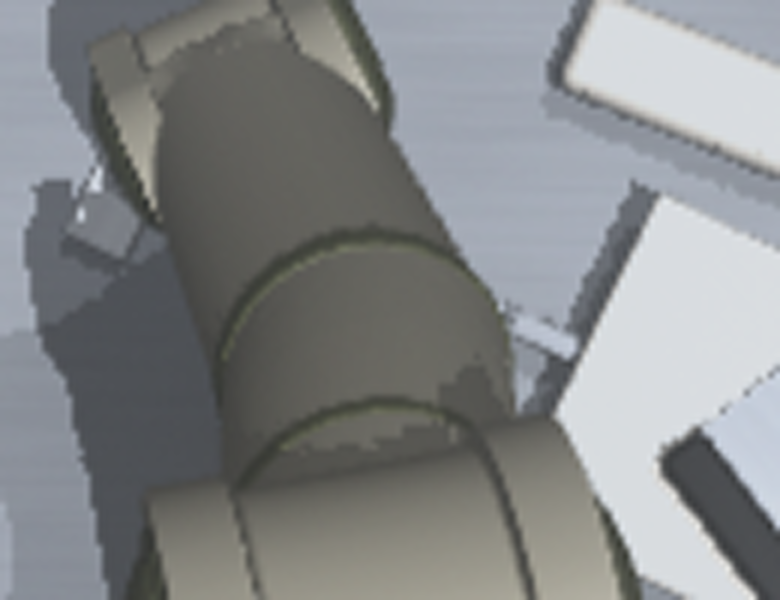

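The arm hides the jaw from above, but the axial force has risen to 16 N with no further motion, so the jaw is at the stop. I'll lift straight up and check.

Call:
{"fn": "step_arm", "kwargs": {
  "commands": [
    {"travel": [0, 0, -0.008], "dr": [0, 0, 0]},
    {"travel": [-0.001, 0, -0.025], "dr": [0, 0, 0]},
    {"travel": [-0.003, 0, -0.06], "dr": [0, 0, 0]},
    {"travel": [-0.01, 0, -0.1], "dr": [0, 0, 0]},
    {"travel": [-0.02, 0, -0.14], "dr": [0, 0, 0]},
    {"travel": [-0.05, 0, -0.15], "dr": [0, 0, 0]},
    {"travel": [-0.07, 0, -0.15], "dr": [0, 0, 0]},
    {"travel": [-0.07, 0, -0.15], "dr": [0, 0, 0]}
  ]
}}

```text
t: 6.35
ee_pos: [0.5723, -0.0058, 0.223]
ee_rot: [-3.141, 0.018, 1.134]
force: [0.3, 0.4, -0.3]
width: 0.0001
```

```bash
python3 -c "
from h import *
where(); p,d,m=shot('wrist','w3')
for v in range(20,330,8):
    q=pt(m,d,321,v); w=q[:2]-O; print(v,(w@AX).round(4),(w@LAT).round(4),q[2].round(4))"
```

```text
t 6.35 s 0.0916 l 0.0011 z 0.223 F ax,lat,z 0.5 0.1 -0.3 w 0.00012103945610195639
20 0.2287 0.0064 0.0542
28 0.2255 0.0067 0.0365
36 0.2191 0.0067 0.0344
44 0.2127 0.0067 0.0312
52 0.2036 0.0063 0.0505
60 0.197 0.0063 0.049
68 0.1859 0.005 0.1162
76 0.1804 0.005 0.116
84 0.1754 0.0054 0.0899
92 0.1692 0.0055 0.0832
100 0.1627 0.0054 0.0847
108 0.1562 0.0054 0.0853
116 0.1497 0.0053 0.0872
124 0.1401 0.0058 0.0572
132 0.1324 0.0058 0.0558
140 0.1167 0.0067 0.0008
148 0.1077 0.0066 0.0017
156 0.0981 0.0066 0.0003
164 0.0886 0.0065 0.0002
172 0.0788 0.0064 -0.0
180 0.069 0.0064 -0.0002
188 0.059 0.0063 -0.0002
196 0.0492 0.0063 0.0009
204 0.0389 0.0062 0.001
212 0.028 0.0061 -0.0
220 0.0345 0.0054 0.041
228 0.0254 0.0054 0.0423
236 0.016 0.0053 0.0431
244 0.1019 0.0024 0.2311
252 0.102 0.0023 0.239
260 0.1025 0.0021 0.247
268 0.1027 0.002 0.2536
276 0.1032 0.0019 0.2601
284 0.1002 0.0019 0.2609
292 0.1019 0.0018 0.2684
300 0.0983 0.0017 0.2681
308 0.0963 0.0017 0.27
316 0.0933 0.0017 0.2705
324 0.0899 0.0016 0.2707
```

View pics/w3.png

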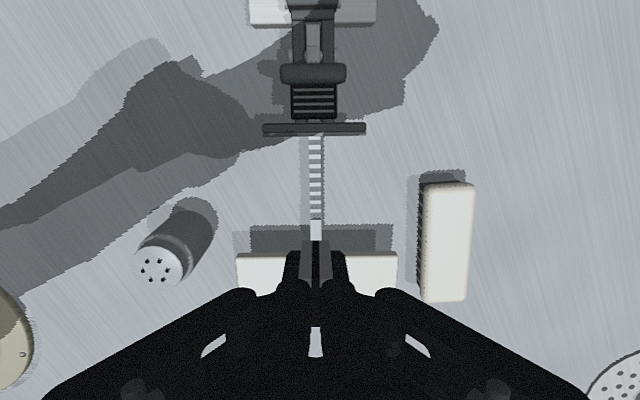

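The wrist view shows the jaw plate back at row 128, its body at the end stop (row 10), and the pad up (front edge z = 0.087). I'll retreat the arm and verify from the top camera.

Call:
{"fn": "step_arm", "kwargs": {
  "commands": [
    {"travel": [-0.05, 0, 0], "dr": [0, 0, 0]},
    {"travel": [-0.1, 0, 0], "dr": [0, 0, 0]},
    {"travel": [-0.15, 0, 0], "dr": [0, 0, 0]},
    {"travel": [-0.2, 0, 0], "dr": [0, 0, 0]},
    {"travel": [-0.25, 0, 0], "dr": [0, 0, 0]},
    {"travel": [-0.3, 0, 0], "dr": [0, 0, 0]},
    {"travel": [-0.35, 0, 0], "dr": [0, 0, 0]},
    {"travel": [-0.4, 0, 0], "dr": [0, 0, 0]}
  ]
}}

```text
t: 7.2
ee_pos: [0.4051, -0.3665, 0.2292]
ee_rot: [-3.141, 0.016, 1.138]
force: [0.7, 0.1, 0.7]
width: -0.0003
```

```bash
python3 - <<'E'
from h import *
where(); p,d,m=shot('top','top3')
p0,_,_=load('top1')
cv2.imwrite('pics/c3.png',cv2.resize(np.vstack([p0[150:300,230:500],p[150:300,230:500]]),(540,600))[...,::-1])
H,W=d.shape; vv,uu=np.mgrid[:H,:W]
r=rot(m)@np.stack([((uu-m['cx'])/m['fx']).ravel(),(-(vv-m['cy'])/m['fy']).ravel(),-np.ones(H*W)])
P=(np.array(m['position'])[:,None]+r*d.ravel()).T.reshape(H,W,3)
S=(P[...,:2]-O)@AX; L=(P[...,:2]-O)@LAT
k=(abs(L)<.02)&(S>.1)&(S<.25)
a=k&(P[...,2]>.108)&(P[...,2]<.125); print('pushbar s',np.percentile(S[a],[2,50,98]),'jaw ~',np.median(S[a])-.054)
b=k&(S<.17)&(S>.14)&(P[...,2]>.06)&(P[...,2]<.1); print('pad z',np.percentile(P[b][:,2],[5,50,95]))
E
```

```text
t 7.2 s -0.3059 l -0.0022 z 0.2292 F ax,lat,z 0.4 0.6 0.7 w -0.00028691012778685854
pushbar s [0.17627374 0.18331741 0.19031157] jaw ~ 0.12931741033435412
pad z [0.07866479 0.08514313 0.09169994]
```

View pics/c3.png

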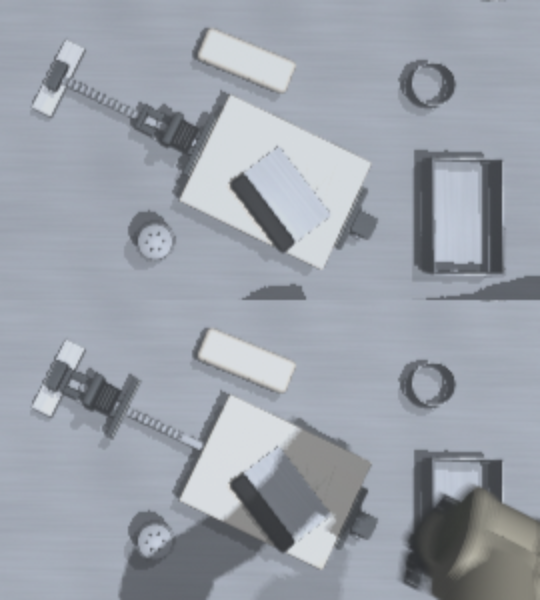

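The before/after crop shows the jaw against the end stop at (75,380) and the board, scraper, brush and shaker unchanged. The numbers give jaw ≈ 0.129 m and the pad back up at about 85 mm. Handing in.

```bash
python3 -c "
from h import *
where(); print(arm.finish_job())"
```

```text
t 7.25 s -0.3158 l -0.0033 z 0.2291 F ax,lat,z -7.3 1.5 0.7 w -0.0001445899447684903
the job is handed in; nothing more can be done
None
```

I freed the board and handed the job in at 7.25 s. With the closed fingertips I pressed the release pad fully down (12 N, tip height 71 mm). Keeping it pressed, I pushed the jaw back until it stopped against the end stop, where the axial force rose to 16 N with no further motion. Then I lifted straight off and moved clear.

**Last checks, all passed:**
- **Jaw:** measured at about 0.129 m from the top camera, against 0.130 m at the stop and 0.122 m required.
- **Lever:** it has sprung up. The pad is at about 85 mm, and its front edge is at about 87 mm.
- **Bystanders:** comparing the top view before and after, the board, scraper, brush, shaker and cutter show no visible shift.

**Not checked or off:**
- The pan is partly hidden by the arm in the last picture; its visible part had not moved. I did not check the bowl and sanitiser again, but the arm never went near them.
- One move call was refused because I left out "dr", and I resent it.
- The last reading before handing in showed about 7 N of axial force. The arm was in free air, and I put this down to braking after the retreat.

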